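# Sweep the brass insert down its lane into the jig's recess

## Robot

A 6-joint arm with a two-finger parallel gripper is mounted at the origin on the work surface. World frame = base frame: x ahead of the robot, y to its left, z up, the work surface at z = 0. Lengths are in m, angles in rad, forces in N, time in s.
With the tool pointing down it reaches from about 0.35 to 0.85 m from the base axis. Payload 8.1 kg.
Tool frame: the origin (TCP) lies on the centre line of the jaws, within the pads' length; the fingertips stand robot.tips_ahead ahead of it and the grasp point (between the pads) lies 8 mm behind it (robot.tips_ahead is the distance from the TCP to the fingertips, in m); z points along the fingers, y is the direction in which the jaws open and shut (so a half turn about z gives the same grasp; the last joint's range is limited). The gripper opens to 93 mm and grips with 3 to 60 N. Pads are 15 mm wide; open, the fingers measure 128 mm over their backs; the gripper's body (75 mm by 188 mm) begins 65 mm behind the grasp point.
Start: joints at [1.251, 0.13, 1.488, -0, 1.523, -0.085], TCP at [0.14, 0.584, 0.23] pointing down, gripper open.
Joint ranges: [-2.96, 2.96], [-0.89, 2.26], [0.02, 2.5], [-1.34, 4.48], [0, 2.73], [-2.66, 2.66]. Speed limits (rad/s): [2.39, 2.39, 2.79, 3.14, 3.14, 3.14].

## Interface

Orientations are given as a rotation vector (axis times angle).
In Python, from plant import monitor, eyes, job, robot gives the robot as it stands.
- The arm moves only by the tool servo_tool, never from a script. Its argument "plan" is a list that holds one entry, the list of rows, each a list of 7 numbers: the closure, from -1 (fully open) to 1 (shut), so that 0 is half open, then the shift along the world's x, y, z in mm, then the turn, a rotation vector about the world's x, y, z in rad. In form: [[[hand, dx, dy, dz, ax, ay, az], ...]]. A call has 1 to 12 rows; each row shifts and turns the commanded pose from where the row before left it; what a row does not reach is not made up. A row lasts 1/10 s, in which the tool goes at most 50 mm and 8.59 degrees, less where a joint would pass 70% of its speed; a pose out of reach is approached as far as the arm can. A call with a gripper value outside its range is refused whole. The fingers move at their own pace and stop on an object; "force" is the grip in N (left out, the last holds). Time passes only in rows, so rows that do not move let the fingers close. It gives the time, the measured TCP pose, the force and the opening at its end, in the units of the state.
- monitor.read_state(): the state, without advancing time (a new reading comes with each control period).
- eyes.read_camera(name): name is "scene" or "top" or "wrist"; returns the picture (384x512x3 uint8, red, green, blue); there is no depth.
- eyes.camera_info(name): a dict with "mtx" (3x3 intrinsics, pixels), "R" (3x3) and "t" (3): a world point X has camera coordinates R X + t. Camera axes: x right, y down, z forward; pixel columns grow to the right and rows downward; lengths in m; the calibration is good to about 2 mm. The wrist camera is an equidistant fisheye: a pixel r from the principal point sees the ray r / f radians off the axis. A picture is of the moment at which its call begins: read the wrist's pose just before it. camera_info takes no time and is no camera call; for the wrist camera it gives the pose at the moment of the call.
- job.close_job(): hands the job in, once; it reports no verdict.
The state is a dict: "t": time; "q": joint angles; "dq": joint speeds; "joint_torque": joint torques, N m; "tool_pos": TCP position; "orientation": TCP orientation; "force": force on the tool from outside, world axes, zero at the start; "wrist_torque": the same for the moment, N m; "opening": finger opening in m.
Only numpy, scipy, OpenCV 4.12 (cv2) and the standard library are available. Lean on these libraries where they do the work, as an engineer would, in place of code of your own. Each camera call takes 0.05 s, during which the arm holds its last target. There are 200 camera calls.

## Task

On the two-lane jig bolted to the bench, push the brass insert along its lane, towards the green bridge, until it drops off the end of the lane and lies flat at the bottom of the recess there. Keep it sliding, do not lift it off the jig, and leave the steel insert in the other lane where it is.

Things in the scene. Friction and masses are not known exactly. Their poses are not given: they have to be found in the camera images.
- jig: Dark steel jig plate fixed to the bench, 252 x 142 mm (x, y). Origin: centre of its underside, on the bench; z up, x along the lanes towards the green bridge, away from the robot. Two 56 mm wide lanes centred at y = +33 and -33 mm, floor at z = 26 mm from x = -126 to +50 mm. Grey rails 10 mm wide beside the lanes, tops at z = 33 mm. Bridge over x = +94 to +126 mm, underside z = 52, top z = 62 mm (screws 67).
- drop (a point): Point on the jig's middle line (y = 0) at x = +50 mm, z = 26 mm, same axes: here both lane floors end in a sharp 16 mm drop into a recess as wide as the lane, equally dark. The recess runs 64 mm further to the grey end wall; its floor is at jig z = 10 mm, and the bridge shades its far 20 mm.
- brass_insert: Yellow brass block 50 x 50 x 22 mm, 0.3 to 0.65 kg, two black dots on top; origin at the centre of its underside, z up. Loose in either lane, square to it within 2 degrees, 3 mm play each side; a few newtons slide it. It tips in past half way but lies flat only once its rear edge is past the drop. Its top is then 6 mm above the lane floor: fingertips kept 10 mm above the lane clear it and the rails.
- steel_insert: Grey steel block of the same size, 50 x 50 x 22 mm, two black dots on top, lying in the other lane; origin at the centre of its underside. To be left alone.
Things that resemble listed ones, but are neither listed nor needed, are in the scene too. Several things have the shape of the brass_insert; the one meant has the colours described above.

How it is judged:
At the end, for the whole second after the job is handed in: The brass insert lies flat (within 7 degrees) and at rest on the floor of the recess at the end of its lane: its origin is between x = +65 and +99 mm, within 70 mm of the middle line and less than 15 mm above the origin of the jig. The steel insert is within 12 mm of where it lay (x of brass_insert in the frame of jig between 0.065 and 0.099 m and y of brass_insert in the frame of jig between -0.07 and 0.07 m and z of brass_insert in the frame of jig between 0.004 and 0.015 m and angle between brass_insert's own z axis and vertical below 0.12 rad and linear speed of brass_insert below 0.02 m/s and distance of steel_insert from where it was at the start of the episode below 0.012 m); the robot touches nothing.
It fails at once if the brass insert is lifted off the jig (its origin more than 41 mm above the jig's origin, 15 mm above the lane floor) (z of brass_insert in the frame of jig above 0.041 m).
It fails at once if the steel insert is moved by more than 12 mm (distance of steel_insert from where it was at the start of the episode above 0.012 m).
It also fails if it takes over 35 s, if anything falls off the work surface, if the arm or the gripper's body presses on something with over 40 N, if the wrist force passes 120 N, or if a joint passes its speed limit or range.

## Working session

There is one attempt and no reset: what is moved stays moved. The work goes in short steps, Python scripts to look and compute and a tool call to move; the robot and the scene stay as the last step left them, time stands still between calls to the robot, and variables do not carry over. Pictures are saved under pics/ and viewed, about 8 in all and at most 12, crops included, and the job is handed in when it is done.

Besides the shell and the picture viewer there is one more tool, called after "Emit:" as name(argument=value, ...) on one line, values as JSON. servo_tool: Moves the arm, as the interface text tells. Its arguments: {"type":"object","properties":{"plan":{"type":"array"},"force":{"type":"number"}},"required":["plan"]}

```bash
mkdir -p pics
python3 - <<'E'
from plant import monitor, eyes, job, robot
import cv2,numpy as np
print(robot.tips_ahead, monitor.read_state())
for n in ("top","scene"):
    im=eyes.read_camera(n); i=eyes.camera_info(n); print(n,i)
    cv2.imwrite(f"pics/{n}0.png",cv2.resize(im[:,:,::-1],(768,576),interpolation=cv2.INTER_CUBIC)); cv2.imwrite(f"pics/{n}0raw.png",im[:,:,::-1])
E
```

```text
0.011 {'t': 0.0, 'q': array([ 1.25057911e+00,  1.31137287e-01,  1.48924713e+00,  2.06946301e-05,
        1.52302155e+00, -8.54020721e-02]), 'dq': array([ 3.60742407e-05, -3.02081634e-04,  5.01691584e-04,  5.52005342e-05,
        8.41547126e-04,  1.13233036e-03]), 'joint_torque': array([-8.24915478e-04, -5.59835923e+01, -4.91763854e+01,  7.69017823e-02,
        3.45958758e-02, -1.41671530e-04]), 'tool_pos': array([0.13939852, 0.58302399, 0.22861936]), 'orientation': array([-3.67956227e-01, -3.11958057e+00,  2.78309503e-03]), 'force': array([0.22621308, 0.6982512 , 0.24122335]), 'wrist_torque': array([ 0.00972207, -0.02658628, -0.07103251]), 'opening': 0.09271735995595956}
top {'mtx': array([[351.77937273,   0.        , 256.10160541],
       [  0.        , 351.77937273, 186.76167049],
       [  0.        ,   0.        ,   1.        ]]), 'R': array([[ 0.07713199, -0.99700091,  0.00631159],
       [-0.96649759, -0.07632353, -0.24506556],
       [ 0.24481231,  0.01280226, -0.96948597]]), 't': array([0.01384463, 0.60520911, 0.55201166])}
scene {'mtx': array([[385.75590443,   0.        , 252.5680078 ],
       [  0.        , 385.75590443, 196.18644733],
       [  0.        ,   0.        ,   1.        ]]), 'R': array([[ 0.64235922,  0.76638747, -0.00498837],
       [ 0.44402535, -0.37745591, -0.81263062],
       [-0.62467281,  0.5197858 , -0.58275775]]), 't': array([-0.4033808 , -0.19408742,  1.03351947])}
```

View pics/top0.png

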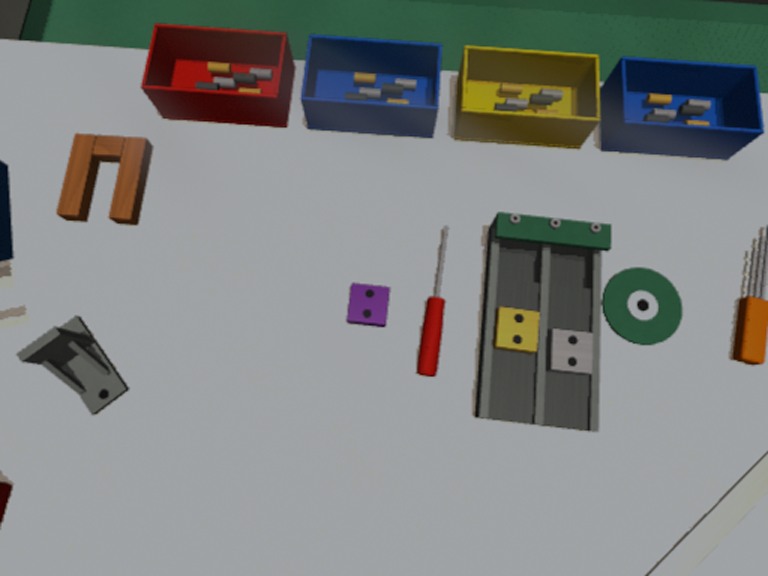

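View pics/scene0.png

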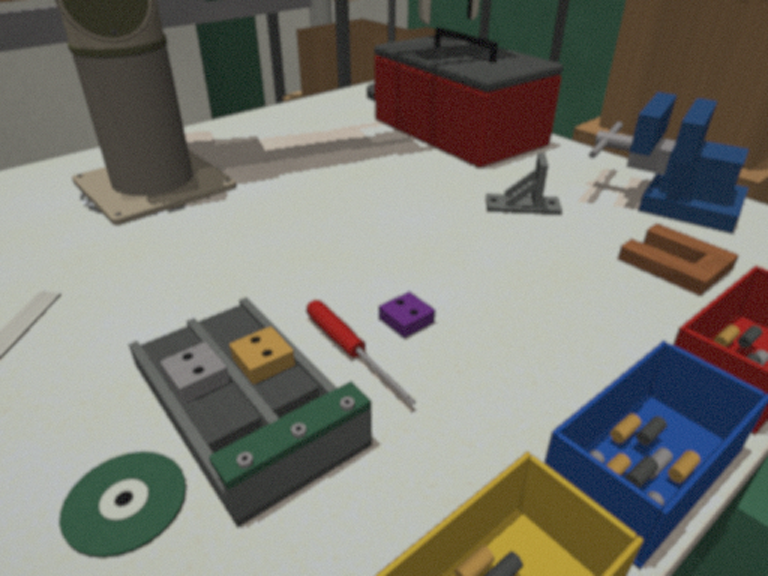

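The top view shows the brass insert in the left lane (centre about (518,330) in the 1.5x picture) and the steel one in the right lane at (572,351). The purple block at (368,304) is a decoy. Next I fit the jig pose.

```bash
cat > h.py <<'E'
from plant import monitor, eyes, job, robot
import cv2,numpy as np
from scipy.optimize import least_squares
def proj(n,X):
    i=eyes.camera_info(n); c=np.atleast_2d(X)@i["R"].T+i["t"]; p=c@i["mtx"].T; return p[:,:2]/p[:,2:]
def ray(n,px,z):
    i=eyes.camera_info(n); d=i["R"].T@np.linalg.solve(i["mtx"],[px[0],px[1],1]); o=-i["R"].T@i["t"]
    return o+d*(z-o[2])/d[2]
def J(p,X):
    c,s=np.cos(p[2]),np.sin(p[2]); X=np.atleast_2d(np.array(X,float))/1000
    return X@np.array([[c,s,0],[-s,c,0],[0,0,1]])+[p[0],p[1],0]
E
python3 - <<'E'
from h import *
T=[((-126,71,33),(477,416)),((-126,-71,33),(598,430)),((126,71,62),(498,213)),((126,-71,62),(610,225)),((94,-71,62),(610,248)),((110,0,67),(555,223))]
S=[((94,71,62),(352,385)),((126,71,62),(371,405)),((126,-71,62),(228,486)),((94,-71,62),(213,459)),((110,0,67),(298,429)),((-126,-71,33),(133,345))]
def f(p,sets):
    return np.concatenate([(proj(n,J(p,[a for a,_ in s]))-np.array([b for _,b in s])/1.5).ravel() for n,s in sets])
for sets in ([("top",T)],[("scene",S)],[("top",T),("scene",S)]):
    r=least_squares(f,[.6,-.1,0],args=(sets,),loss="soft_l1"); print(r.x.round(4),np.round(r.fun.reshape(-1,2),1).tolist())
p=r.x
c,s=np.cos(p[2]),np.sin(p[2])
for n,(a,b) in {"top":((518.5,330),(572,351)),"scene":((259,345.5),(192,364))}.items():
    for px in (a,b):
        w=ray(n,np.array(px)/1.5,.048); d=w[:2]-p[:2]; print(n,w.round(4),"jig",((c*d[0]+s*d[1])*1e3).round(1),((-s*d[0]+c*d[1])*1e3).round(1))
print("tcp start behind",J(p,[(-80,33,50),(60,33,50)]))
E
```

```text
[ 0.5777 -0.1396 -0.0424] [[0.7, 0.0], [-0.5, 0.5], [-0.4, -1.5], [0.4, -0.8], [0.1, -0.0], [-0.3, 3.2]]
[ 0.5809 -0.1365 -0.0557] [[2.1, -0.3], [3.1, -0.1], [-0.1, 0.4], [-1.4, 0.4], [-0.8, -1.4], [-0.2, -0.0]]
[ 0.5792 -0.1385 -0.0465] [[-0.1, -1.1], [-1.5, -0.3], [-0.7, -2.3], [0.1, -1.4], [-0.3, -0.6], [-0.6, 2.5], [0.4, -0.9], [1.5, -0.8], [-1.2, 0.2], [-2.6, 0.3], [-2.2, -1.8], [-2.4, 0.5]]
top [ 0.5597 -0.1062  0.048 ] jig -20.9 31.3
top [ 0.5392 -0.1709  0.048 ] jig -38.4 -34.3
scene [ 0.5573 -0.1036  0.048 ] jig -23.5 33.9
scene [ 0.5385 -0.1695  0.048 ] jig -39.2 -32.9
tcp start behind [[ 0.500773   -0.10181713  0.05      ]
 [ 0.6406217  -0.10832414  0.05      ]]
```

Emit:
servo_tool(plan=[[[1,15.4,-28.5,0,0,0,0.008],[1,15.4,-28.5,0,0,0,0.008],[1,15.4,-28.5,0,0,0,0.008],[1,15.4,-28.5,0,0,0,0.008],[1,15.4,-28.5,0,0,0,0.008],[1,15.4,-28.5,0,0,0,0.008],[1,15.4,-28.5,0,0,0,0.008],[1,15.4,-28.5,0,0,0,0.008],[1,15.4,-28.5,0,0,0,0.008],[1,15.4,-28.5,0,0,0,0.008],[1,15.4,-28.5,0,0,0,0.008],[1,15.4,-28.5,0,0,0,0.008]]], force=20)

```text
t: 1.3
tool_pos: [0.3245, 0.2403, 0.2293]
orientation: [-0.217, -3.134, 0.0]
force: [1.1, 0.8, 0.6]
opening: 0.0026
```

Emit:
servo_tool(plan=[[[1,15.4,-28.5,0,0,0,0.008],[1,15.4,-28.5,0,0,0,0.008],[1,15.4,-28.5,0,0,0,0.008],[1,15.4,-28.5,0,0,0,0.008],[1,15.4,-28.5,0,0,0,0.008],[1,15.4,-28.5,0,0,0,0.008],[1,15.4,-28.5,0,0,0,0.008],[1,15.4,-28.5,0,0,0,0.008],[1,15.4,-28.5,0,0,0,0.008],[1,15.4,-28.5,0,0,0,0.008],[1,15.4,-28.5,0,0,0,0.008],[1,15.4,-28.5,0,0,0,0.008]]])

```text
t: 2.5
tool_pos: [0.5094, -0.1017, 0.2291]
orientation: [-0.067, -3.14, -0.0]
force: [-0.2, 0.5, 0.0]
opening: 0.0005
```

Emit:
servo_tool(plan=[[[1,0,0,-25,0,0,0],[1,0,0,-25,0,0,0],[1,0,0,-25,0,0,0],[1,0,0,-25,0,0,0],[1,0,0,0,0,0,0],[1,0,0,0,0,0,0]]])

```text
t: 3.1
tool_pos: [0.5087, -0.1003, 0.1295]
orientation: [-0.067, -3.139, -0.001]
force: [0.5, 0.3, 0.4]
opening: 0.0006
```

Run:
```python
from h import *
s=monitor.read_state(); print({k:np.round(s[k],4) for k in ("t","q","tool_pos","orientation","force","opening")})
i=eyes.camera_info("wrist"); print(i); im=eyes.read_camera("wrist")
p=[.5792,-.1385,-.0465]; print(J(p,(-72,33,120)))
cv2.imwrite("pics/w1.png",cv2.resize(im[:,:,::-1],(768,576),interpolation=cv2.INTER_CUBIC))
```

```text
{'t': np.float64(3.1), 'q': array([-0.2936, -0.0175,  1.8279,  0.    ,  1.3327, -1.8216]), 'tool_pos': array([ 0.5087, -0.1003,  0.1295]), 'orientation': array([-6.7200e-02, -3.1394e+00, -7.0000e-04]), 'force': array([0.4581, 0.2924, 0.4386]), 'opening': np.float64(0.0006)}
{'mtx': array([[297.31863964,   0.        , 252.34747571],
       [  0.        , 297.31863964, 194.84312776],
       [  0.        ,   0.        ,   1.        ]]), 'R': array([[ 4.33905929e-02,  9.99058128e-01,  3.36437641e-04],
       [ 9.68748296e-01, -4.21565069e-02,  2.44437246e-01],
       [ 2.44221200e-01, -1.02803536e-02, -9.69665055e-01]]), 't': array([ 0.07949929, -0.50139423,  0.16683862])}
[[ 0.50881177 -0.10218888  0.12      ]]
```

View pics/w1.png

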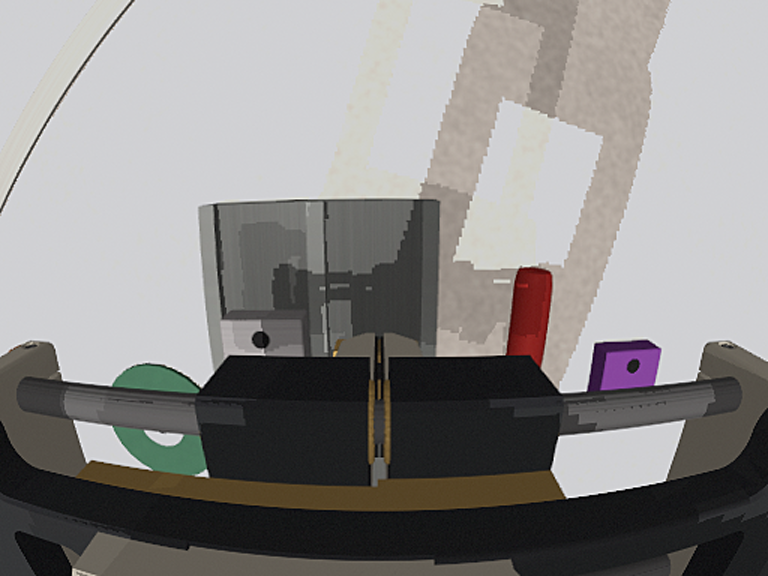

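Wrist view: the jig's near edge has its corners at (200,206) and (440,200), with the middle rail at (310–326,202). The fingers stand over the right-hand lane in this picture, which is the brass one. I check the jig pose from these points.

```bash
cat >> h.py <<'E'
def wray(i,px,z):
    m=i["mtx"]; v=(np.array(px)-m[:2,2])/m[0,0]; th=np.hypot(*v)
    d=i["R"].T@np.r_[v/th*np.sin(th),np.cos(th)]; o=-i["R"].T@i["t"]
    return o+d*(z-o[2])/d[2]
E
python3 - <<'E'
from h import *
i=eyes.camera_info("wrist"); p=[.5792,-.1385,-.0465]
for n,px,m in (("R near",(200,206),(-126,-71,33)),("L near",(440,200),(-126,71,33)),("mid",(318,202),(-126,0,33))):
    print(n,wray(i,np.array(px)/1.5,.033).round(4),J(p,m).round(4))
print("mid z",-i["R"].T@i["t"])
E
```

```text
R near [ 0.4488 -0.2056  0.033 ] [[ 0.45   -0.2036  0.033 ]]
L near [ 0.4539 -0.0648  0.033 ] [[ 0.4566 -0.0617  0.033 ]]
mid [ 0.4521 -0.1338  0.033 ] [[ 0.4533 -0.1326  0.033 ]]
mid z [ 0.44209098 -0.09900024  0.28533911]
```

Wrist and fit agree within about 3 mm. I back off slightly, centre in the lane and descend to 10 mm above the lane floor.

Emit:
servo_tool(plan=[[[1,-5,-3,-20,0,0,0],[1,0,0,-20,0,0,0],[1,0,0,-20,0,0,0],[1,0,0,-12,0,0,0],[1,0,0,-10,0,0,0],[1,0,0,0,0,0,0],[1,0,0,0,0,0,0]]])

```text
t: 3.85
tool_pos: [0.5048, -0.1036, 0.0485]
orientation: [0.067, 3.14, -0.0]
force: [0.0, 0.1, 0.8]
opening: 0.0007
```

Emit:
servo_tool(plan=[[[1,3,0,0,0,0,0],[1,3,0,0,0,0,0],[1,3,0,0,0,0,0],[1,3,0,0,0,0,0],[1,0,0,0,0,0,0]]])

```text
t: 4.35
tool_pos: [0.5167, -0.1035, 0.0478]
orientation: [0.067, 3.14, -0.0]
force: [0.0, 0.8, -0.5]
opening: 0.0001
```

Run:
```python
from h import *
s=monitor.read_state(); print({k:np.round(s[k],4) for k in ("t","tool_pos","orientation","force")})
a=eyes.read_camera("scene"); b=eyes.read_camera("top")
f=lambda im,x,y:cv2.resize(im[y:y+190,x:x+130,::-1],(390,570),interpolation=cv2.INTER_CUBIC)
cv2.imwrite("pics/c2.png",np.hstack([f(a,90,180),f(b,290,120)]))
```

```text
{'t': np.float64(4.35), 'tool_pos': array([ 0.5167, -0.1035,  0.0478]), 'orientation': array([ 6.7000e-02,  3.1404e+00, -2.0000e-04]), 'force': array([ 0.0105,  0.8426, -0.4886])}
```

View pics/c2.png

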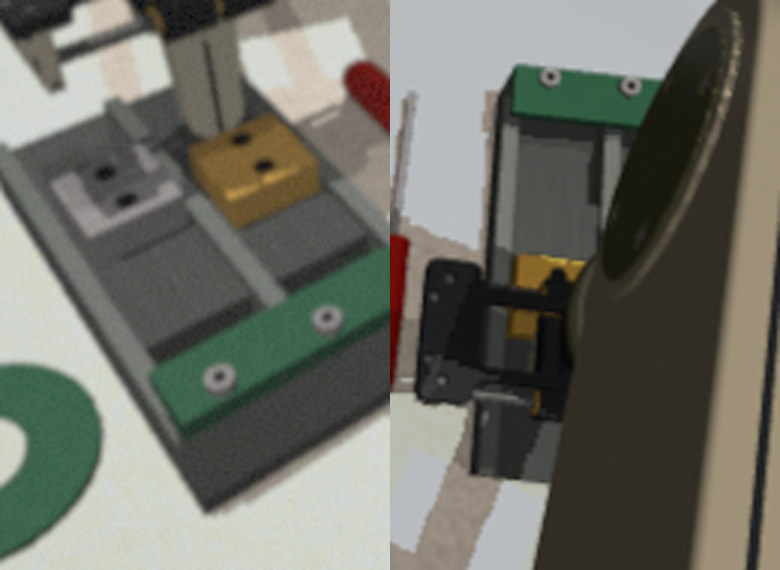

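The fingers (about (215,130) in the left crop) stand just behind the brass, centred in its lane. Now I push gently.

Emit:
servo_tool(plan=[[[1,3,-0.1,0,0,0,0],[1,3,-0.1,0,0,0,0],[1,4,-0.2,0,0,0,0],[1,4,-0.2,0,0,0,0],[1,4,-0.2,0,0,0,0],[1,4,-0.2,0,0,0,0],[1,4,-0.2,0,0,0,0],[1,4,-0.2,0,0,0,0]]])

```text
t: 5.25
tool_pos: [0.5464, -0.1048, 0.0475]
orientation: [-0.067, -3.141, -0.0]
force: [-3.0, 1.2, 1.5]
opening: 0.0006
```

Emit:
servo_tool(plan=[[[1,4,-0.2,0,0,0,0],[1,4,-0.2,0,0,0,0],[1,4,-0.2,0,0,0,0],[1,4,-0.2,0,0,0,0],[1,4,-0.2,0,0,0,0],[1,4,-0.2,0,0,0,0],[1,4,-0.2,0,0,0,0],[1,4,-0.2,0,0,0,0]]])

```text
t: 6.05
tool_pos: [0.5784, -0.1064, 0.0475]
orientation: [-0.067, -3.141, -0.0]
force: [-1.5, 0.3, -0.7]
opening: 0.0002
```

Run:
```python
from h import *
s=monitor.read_state(); print({k:np.round(s[k],4) for k in ("t","tool_pos","orientation","force")})
a=eyes.read_camera("scene"); b=eyes.read_camera("top")
f=lambda im,x,y:cv2.resize(im[y:y+190,x:x+130,::-1],(390,570),interpolation=cv2.INTER_CUBIC)
cv2.imwrite("pics/c3.png",np.hstack([f(a,120,180),f(b,290,120)]))
```

```text
{'t': np.float64(6.05), 'tool_pos': array([ 0.5784, -0.1064,  0.0475]), 'orientation': array([-6.7200e-02, -3.1407e+00, -1.0000e-04]), 'force': array([-1.5181,  0.2986, -0.6588])}
```

View pics/c3.png

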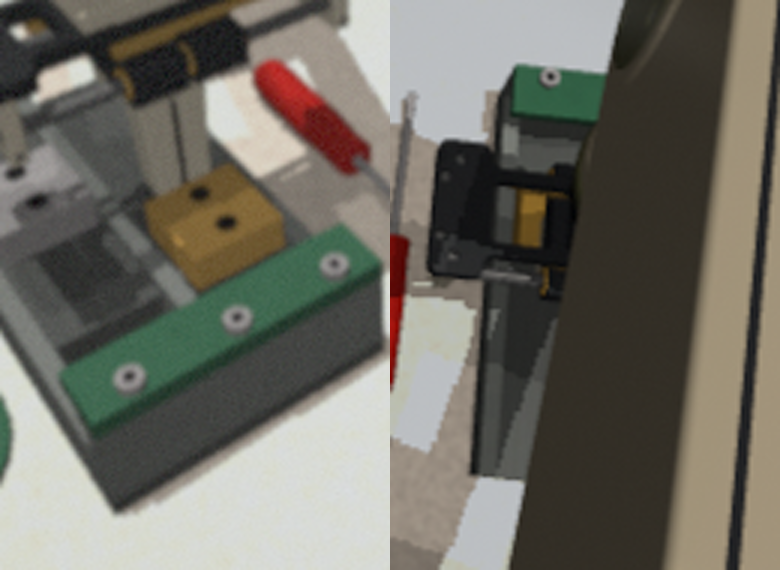

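The brass slides ahead of the fingers with its front edge near the drop, at about 2–3 N. I carry on through the drop.

Emit:
servo_tool(plan=[[[1,4,-0.2,0,0,0,0],[1,4,-0.2,0,0,0,0],[1,4,-0.2,0,0,0,0],[1,4,-0.2,0,0,0,0],[1,4,-0.2,0,0,0,0],[1,4,-0.2,0,0,0,0]]])

```text
t: 6.75
tool_pos: [0.603, -0.1077, 0.0478]
orientation: [0.067, 3.14, -0.0]
force: [-1.9, -0.3, 0.6]
opening: 0.0004
```

Emit:
servo_tool(plan=[[[1,3,-0.1,0,0,0,0],[1,3,-0.1,0,0,0,0],[1,3,-0.1,0,0,0,0],[1,3,-0.1,0,0,0,0],[1,3,-0.1,0,0,0,0],[1,3,-0.1,0,0,0,0],[1,2,-0.1,0,0,0,0],[1,0,0,0,0,0,0],[1,0,0,0,0,0,0]]])

```text
t: 7.65
tool_pos: [0.6223, -0.1083, 0.0477]
orientation: [0.067, 3.141, -0.0]
force: [-1.7, -0.5, 0.5]
opening: 0.0005
```

Run:
```python
from h import *
s=monitor.read_state(); print({k:np.round(s[k],4) for k in ("t","tool_pos","orientation","force")})
a=eyes.read_camera("scene"); b=eyes.read_camera("top")
f=lambda im,x,y:cv2.resize(im[y:y+190,x:x+130,::-1],(390,570),interpolation=cv2.INTER_CUBIC)
cv2.imwrite("pics/c4.png",np.hstack([f(a,120,180),f(b,290,120)]))
```

```text
{'t': np.float64(7.65), 'tool_pos': array([ 0.6223, -0.1083,  0.0477]), 'orientation': array([ 0.0671,  3.1405, -0.    ]), 'force': array([-1.7415, -0.4521,  0.5223])}
```

View pics/c4.png

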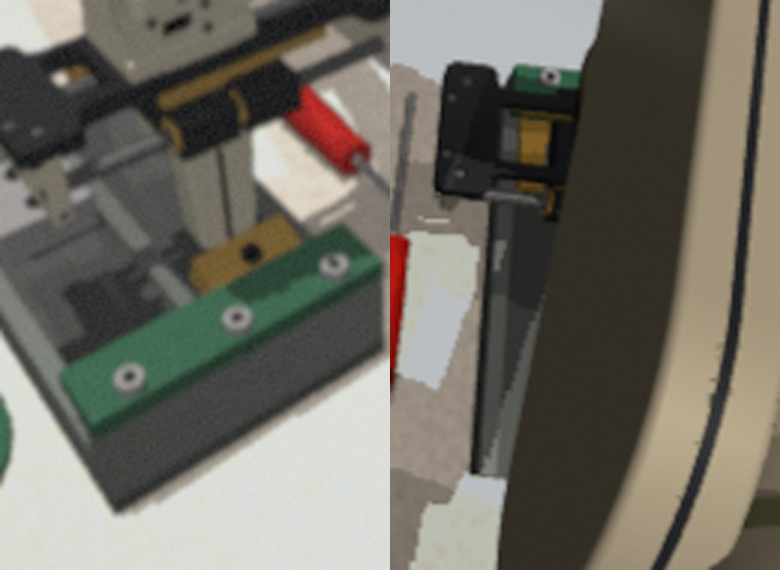

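The brass is partly under the bridge and still bears about 1.7 N on the fingers, so it is probably not down yet. I push on in small steps.

Emit:
servo_tool(plan=[[[1,2,-0.1,0,0,0,0],[1,2,-0.1,0,0,0,0],[1,1,0,0,0,0,0],[1,0,0,0,0,0,0],[1,0,0,0,0,0,0]]])

```text
t: 8.25
tool_pos: [0.6273, -0.1086, 0.0477]
orientation: [0.067, 3.141, -0.0]
force: [-0.8, 0.3, -0.5]
opening: 0.0004
```

Run:
```python
from h import *
s=monitor.read_state(); print({k:np.round(s[k],4) for k in ("t","tool_pos","orientation","force")})
a=eyes.read_camera("scene"); b=eyes.read_camera("top")
f=lambda im,x,y:cv2.resize(im[y:y+190,x:x+130,::-1],(390,570),interpolation=cv2.INTER_CUBIC)
cv2.imwrite("pics/c5.png",np.hstack([f(a,120,180),f(b,290,120)]))
```

```text
{'t': np.float64(8.25), 'tool_pos': array([ 0.6273, -0.1086,  0.0477]), 'orientation': array([ 6.7200e-02,  3.1406e+00, -1.0000e-04]), 'force': array([-0.8182,  0.3064, -0.4661])}
```

View pics/c5.png

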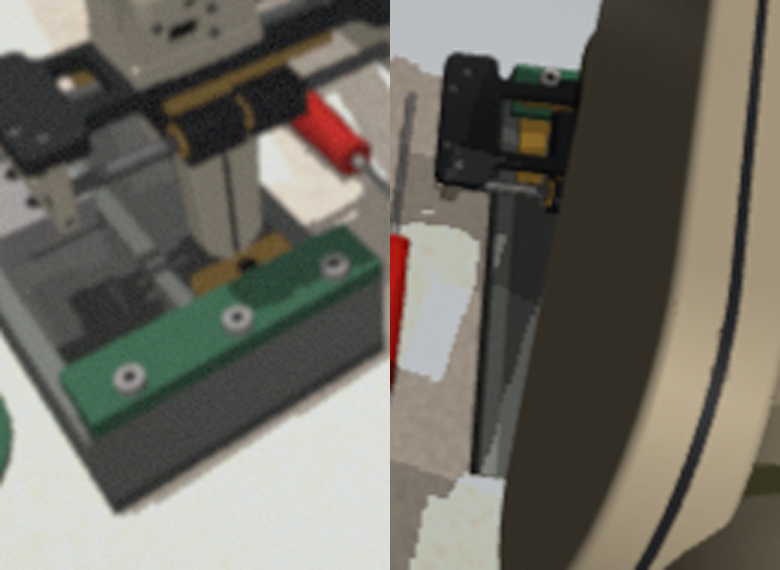

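The view is mostly hidden by the fingers now. I retreat back and up, swing aside and look clearly.

Emit:
servo_tool(plan=[[[1,-15,0.7,0,0,0,0],[1,-15,0.7,0,0,0,0],[1,-15,0.7,30,0,0,0],[1,0,0,40,0,0,0],[1,0,0,40,0,0,0],[1,0,40,20,0,0,0],[1,0,40,0,0,0,0],[1,0,40,0,0,0,0],[1,0,40,0,0,0,0],[1,0,40,0,0,0,0],[1,0,40,0,0,0,0],[1,0,40,0,0,0,0]]])

```text
t: 9.55
tool_pos: [0.5819, 0.1752, 0.1778]
orientation: [0.067, 3.141, 0.0]
force: [0.2, -0.6, -0.3]
opening: 0.0004
```

Run:
```python
from h import *
s=monitor.read_state(); print({k:np.round(s[k],4) for k in ("t","tool_pos","orientation","force")})
a=eyes.read_camera("scene"); b=eyes.read_camera("top")
f=lambda im,x,y:cv2.resize(im[y:y+150,x:x+100,::-1],(400,600),interpolation=cv2.INTER_CUBIC)
cv2.imwrite("pics/c6.png",np.hstack([f(a,130,190),f(b,310,135)]))
```

```text
{'t': np.float64(9.55), 'tool_pos': array([0.5819, 0.1752, 0.1778]), 'orientation': array([6.7300e-02, 3.1406e+00, 1.0000e-04]), 'force': array([ 0.1888, -0.6182, -0.2707])}
```

View pics/c6.png

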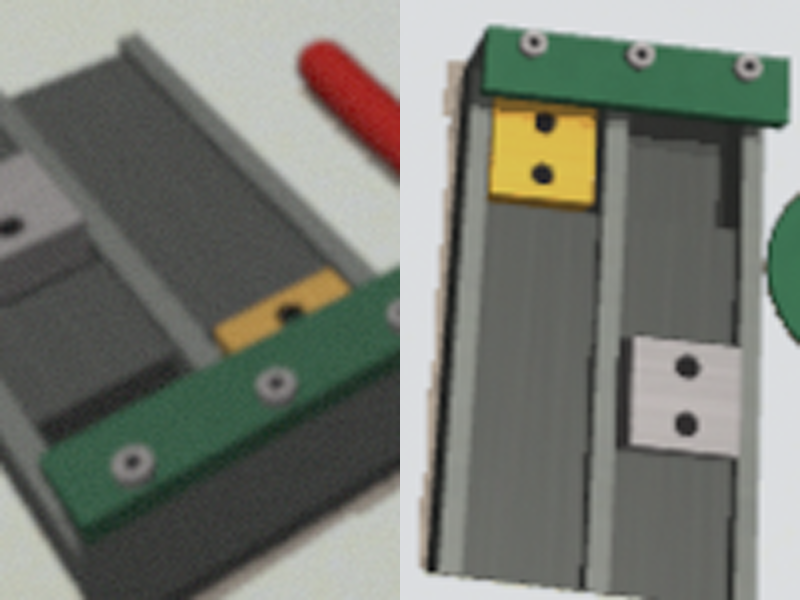

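The dots allow a tilt check: I compare their spacing with the model for flat and for tilted.

Run:
```python
from h import *
b=cv2.imread("pics/c6.png")[:,400:]; o=cv2.imread("pics/top0raw.png")
def dots(img,x0,y0,x1,y1):
    g=cv2.cvtColor(img[y0:y1,x0:x1],cv2.COLOR_BGR2GRAY); m=(g<75).astype(np.uint8)
    n,l,s,c=cv2.connectedComponentsWithStats(m); return [(s[k,4],(c[k]+[x0,y0]).round(1).tolist()) for k in range(1,n) if s[k,4]>3]
B=dots(b,105,102,185,192); S=dots(b,255,345,325,445)
print("now",B,S); print("start",dots(cv2.resize(o,None,fx=4,fy=4,interpolation=cv2.INTER_CUBIC),1330,805,1425,930))
p=[.5785,-.1395,-.0445]
full=lambda c:(np.array(c)+.5)/4-.5+[310,135]
for nm,L in (("B",B),("S",S)): print(nm,[full(c).round(2).tolist() for _,c in L])
# model: block flat/tilted, half dot spacing d from start image
w=[ray("top",np.array(q)/4-.375,.048) for q in [c for _,c in dots(cv2.resize(o,None,fx=4,fy=4,interpolation=cv2.INTER_CUBIC),1330,805,1425,930)][:2]]
d=np.linalg.norm(w[0]-w[1])*500; print("half spacing mm",d)
def block(x,z,t):  # origin x,z ; nose-down tilt t: dots and rear edges
    c,s=np.cos(t),np.sin(t); P=[(d,22),(-d,22),(-25,22),(-25,0)]
    return proj("top",J(p,[(x+c*a+s*h,33,z-s*a+c*h) for a,h in P]))
r=lambda q:((q-[310,135]+.5)*4-.5).round(1).tolist()
print("flat x75,80,85",*[r(block(x,10,0)) for x in (75,80,85)],sep="\n")
for t in (.1,.2,.3): print("tilt",t,r(block(50+25*np.cos(t),26-25*np.sin(t),t)))
```

```text
now [(np.int32(192), [165.9, 103.8]), (np.int32(311), [144.5, 120.9]), (np.int32(249), [142.1, 174.3])] [(np.int32(309), [286.8, 366.9]), (np.int32(307), [285.8, 424.4])]
start [(np.int32(1547), [1383.4, 813.1]), (np.int32(394), [1383.5, 848.4]), (np.int32(375), [1379.1, 904.9]), (np.int32(62), [1338.7, 928.0])]
B [[351.1, 160.57], [345.75, 164.85], [345.15, 178.2]]
S [[381.32, 226.35], [381.08, 240.72]]
half spacing mm 8.263190916955867
flat x75,80,85
[[147.2, 136.0], [145.2, 168.6], [143.1, 202.0], [131.9, 213.1]]
[[147.8, 126.2], [145.8, 158.7], [143.8, 192.0], [132.5, 203.4]]
[[148.4, 116.5], [146.4, 148.8], [144.4, 182.0], [133.1, 193.7]]
tilt 0.1 [[154.2, 124.2], [153.1, 156.1], [152.0, 189.0], [140.0, 205.1]]
tilt 0.2 [[152.4, 123.2], [152.3, 153.4], [152.1, 184.7], [140.0, 205.1]]
tilt 0.3 [[150.6, 123.0], [151.3, 151.3], [152.0, 180.7], [140.0, 205.1]]
```

Run:
```python
from h import *
p=[.5785,-.1395,-.0445]
w=[ray("top",np.array(q)/4-.375,.048) for q in ((1383.5,848.4),(1379.1,904.9))]; d=np.linalg.norm(w[0]-w[1])*500; print("half",d)
def block(x,z,t):
    c,s=np.cos(t),np.sin(t); P=[(d,22),(-d,22),(-25,22),(-25,0)]
    q=proj("top",J(p,[(x+c*a+s*h,33,z-s*a+c*h) for a,h in P])); q=((q-[310,135]+.5)*4-.5)[:,1]
    return q.round(1).tolist(),"sep",(q[1]-q[0]).round(1)
for x in (75,80,85): print("flat",x,block(x,10,0))
for t in (.1,.2,.3,.4): print("tilt",t,block(50+25*np.cos(t),26-25*np.sin(t),t))
b=cv2.imread("pics/c6.png")[:,400:]
print(b[180:220:2,140].tolist())
```

```text
half 13.116691964327941
flat 75 ([126.5, 178.2, 202.0, 213.1], 'sep', np.float64(51.7))
flat 80 ([116.8, 168.3, 192.0, 203.4], 'sep', np.float64(51.5))
flat 85 ([107.1, 158.4, 182.0, 193.7], 'sep', np.float64(51.3))
tilt 0.1 ([114.9, 165.6, 189.0, 205.1], 'sep', np.float64(50.7))
tilt 0.2 ([114.4, 162.4, 184.7, 205.1], 'sep', np.float64(48.0))
tilt 0.3 ([114.8, 159.7, 180.7, 205.1], 'sep', np.float64(44.9))
tilt 0.4 ([116.1, 157.5, 176.9, 205.1], 'sep', np.float64(41.4))
[[40, 33, 34], [48, 65, 71], [60, 123, 143], [72, 176, 207], [75, 187, 220], [77, 191, 223], [81, 198, 229], [75, 185, 213], [62, 155, 182], [45, 115, 140], [33, 85, 109], [27, 65, 87], [28, 63, 84], [43, 72, 88], [67, 83, 92], [89, 95, 96], [94, 98, 96], [94, 99, 96], [94, 98, 97], [93, 97, 97]]
```

The observed brass dots (rows 120.9 and 174.3) and rear edges (about 197 and 207) match a block lying flat in the recess at x ≈ 77 mm. A tilted block does not fit. The steel is unmoved, so I hand in.

```bash
python3 -c "
from plant import job; print(job.close_job())"
```

```text
the job is handed in; nothing more can be done
None
```

I pushed the brass insert along its lane with closed fingertips about 10 mm above the lane floor, and it dropped into the recess by the bridge. The pushing force I read was about 1–3 N. I then backed the arm away and handed the job in; the last clock reading was 9.55 s, taken as that last look began. The hand-in gives no verdict.

- **Brass insert:** in the top view, its dots and rear edges fit a block lying flat on the recess floor at jig x ≈ 77 mm (needed: 65 to 99 mm). The dots are 53.4 px apart against 51.7 px expected for flat. The rear face is about 10 px tall; resting on the drop edge (tilt 0.2 rad or more) it would be over 20 px.
- **Steel insert:** its dots are within about 1 px of where they were at the start, so it was not moved.
- **Robot:** the tool was well clear of everything, with wrist force at noise level (under 1 N).
- **Disagreements:** the top and scene fits of the jig differed by about 3 mm and 0.013 rad, and the wrist view by up to about 4 mm. My first tilt check used a wrong dot (a shadow), and I redid it.

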